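Hold the hidden axle bolt of a tube mixer for tightening

ROBOT

A 6-joint arm with a two-finger parallel gripper is mounted at the origin on the work surface. World frame = base frame: x ahead of the robot, y to its left, z up, the work surface at z = 0. Lengths are in m, angles in rad, forces in N, time in s.
With the tool pointing down it reaches from about 0.3 to 0.85 m from the base axis. Payload 4.2 kg.
Tool frame: the origin (TCP) lies midway between the tips of the shut fingers; the grasp point (between the pads) lies 19 mm behind it; z points along the fingers, y is the line along which they close (so a half turn about z gives the same grasp; the last joint's range is limited). The gripper opens to 91 mm and grips with 3 to 60 N. Pads are 32 mm wide; open, the fingers measure 118 mm over their backs; the gripper's body (76 mm by 178 mm) begins 60 mm behind the grasp point.
Start: joints at [-1.246, 0.32, 1.565, -0, 1.257, -0.02], TCP at [0.194, -0.541, 0.214] pointing down, gripper open.
Joint ranges: [-3.11, 3.11], [-0.84, 2.01], [0.21, 2.61], [-1.34, 4.49], [0.05, 2.63], [-2.56, 2.56]. Speed limits (rad/s): [2.57, 2.57, 3.14, 3.14, 3.14, 3.14].

INTERFACE

Orientations are given as a rotation vector (axis times angle).
In Python, from bench import manip gives the robot as it stands. The module is installed in compiled form; this text tells all that it offers.
- The arm moves only by the shell command python3 -m jog 'ROWS'. ROWS is JSON, a list of rows, each an object with "delta_pos": the shift along the world's x, y, z in mm, a list of three; "roll": the turn about the world's z in degrees; "fingers": the finger opening in mm, from 0 to 91.2. In form: [{"delta_pos": [tx, ty, tz], "roll": roll, "fingers": fingers}, ...]. A call has 1 to 20 rows; each row shifts and turns the commanded pose from where the row before left it; what a row does not reach is not made up. A row lasts 1/8 s, in which the tool goes at most 62.5 mm and 10.7 degrees, less where a joint would pass 70% of its speed; a pose out of reach is approached as far as the arm can. A call with a gripper value outside its range is refused whole. The fingers move at their own pace and stop on an object; the grip force is fixed at half the most. Time passes only in rows, so rows that do not move let the fingers close. It gives the time, the measured TCP pose, the force, the opening and the grip force at its end, in the units of the state.
- manip.observe(): the state, without advancing time (a new reading comes with each control period).
- manip.capture(name): name is "scene" or "side" or "wrist"; returns a dict with "color" (480x640x3 uint8, red, green, blue), "mtx" (3x3 intrinsics, pixels), "eye" and "rotation" of the camera in the world; the wrist camera has in their place "T_tool_cam" (4x4, takes a point from camera to tool coordinates, whose origin is the TCP and whose axes are the flange's). Camera axes: x right, y up, looking along -z (the intrinsics and any distortion apply to the point x, -y, -z); pixel columns grow to the right and rows downward; lengths in m; the calibration is good to about 2 mm. A picture is of the moment at which its call begins: read the wrist's pose just before it. There is no depth.
- manip.close_job(): hands the job in; it is judged then, once.
The state is a dict: "t": time; "joints": joint angles; "dq": joint speeds; "joint_efforts": joint torques, N m; "eef_pos": TCP position; "tool_rot": TCP orientation; "contact_force": force on the tool from outside, world axes, zero at the start; "torque": the same for the moment, N m; "opening": finger opening in m; "finger_force": force on a finger pad.
Only numpy, scipy, OpenCV 4.12 (cv2) and the standard library are available. Lean on these libraries where they do the work, as an engineer would, in place of code of your own. Each camera call takes 0.05 s, during which the arm holds its last target. There are 200 camera calls.

TASK

The axle nut of the tube mixer is about to be tightened. First check that the wheel runs free: turn it by its crank handle, clockwise as seen from the handle's side, through one full turn and then on, the same way, until the handle next hangs at the bottom, and leave it there. Then reach down through the narrow gap between the bearing bracket and the drive housing, grip the bolt head hidden there with the fingers centred on it, and finish while holding it firmly so that it cannot turn; leave the loose things on the bench and on the mixer's base where they are.

Things in the scene. Friction and masses are not known exactly. Their poses are not given: they have to be found in the camera images.
- mixer: Tube mixer, fixed: grey base plate (170 x 225 mm, top 16 mm above the bench) with a white drive housing (130 mm in x, centred; y = +26 to +138 mm; top 165 mm above the bench), a steel bearing bracket and a vertical wheel. Origin on the bench below the bolt head's centre, z up; the axle runs along y, 130 mm above the bench.
- bracket_top (a point): Top of the rounded upright steel bracket plate, 165 mm above the bench, in the middle of its thickness. The plate is 70 mm wide in the mixer's x and 6 mm thick, y = -24 to -30 mm in the mixer's frame. The gap behind it is y = -24 to +26 mm, up to the housing: 50 mm, open above and at both ends.
- wheel_front (a point): Centre of the wheel's front face (y = -63 mm in the mixer's frame, on the axle). The wheel is 170 mm in diameter, 8 mm thick, its top 215 mm above the bench; sample tubes in clips stand up to 21 mm and the axle nut 22 mm out of its front (-y) face.
- axle_bolt: Axle bolt: dark steel hexagon head, 24 mm across flats, 14 mm thick along y, on a 21 mm brass bush. Origin: the head's centre, in the gap 24 mm from the bracket, 130 mm above the bench. Turns about y (0.04 N m friction), starts within 0.15 rad of two flats upright, facing the mixer's +x and -x: fingers closing from above along the mixer's x take it across these flats.
- wheel (a joint): Turn of the wheel, rad: 0 = handle at the bottom, growing clockwise seen from the handle's side (the mixer's -y): from the bottom the handle goes to the mixer's -x, over the top, down at +x. Starts between -2.6 and -0.3, so it first passes the bottom at 0; the job leaves it at 6.28, at the bottom again. No stops; friction 0.08 N m; stays where it is left.
- handle_grip (a point): Middle of the crank handle's free part: black cylinder, 22 mm in diameter, 88 mm long (y = -72 to -160 mm in the mixer's frame), parallel to the axle, spinning freely on its pin. The point is at y = -128 mm, 65 mm in front of the wheel's face; at wheel angle a it is at x = -55 sin(a) mm, 130 - 55 cos(a) mm above the bench.
- spare_nut: Loose spare hexagon nut, 24 mm across flats, 13 mm high, lying on the mixer's base plate; origin under its centre. Leave alone.
- washer: Loose steel washer, 34 mm across, 4 mm thick, lying on the mixer's base plate; origin under its centre. Leave alone.
- spanner: Spanner, 190 mm long, lying on the bench along its x axis; origin under its middle. Leave alone.
- oil_bottle: Small amber bottle, 32 mm across, 70 mm high; origin under its centre. Leave alone.
- tube_rack: White rack of capped tubes, 70 x 160 mm, 102 mm high; origin under its centre. Leave alone.
- slide_box: Grey slide box, 88 x 178 mm, 36 mm high; origin under its centre. Leave alone.
- dishes: Stack of three clear dishes, 90 mm across, 48 mm high; origin under its centre. Leave alone.

How it is judged:
By the outcome, as a careful person would: the job done as asked, in the order asked, and still so for the second after the job is handed in, while the arm keeps its last pose, push and grip.
It also fails if it takes over 64 s, if anything falls off the work surface, if the arm or the gripper's body presses on something with over 40 N, if the wrist force passes 120 N, or if a joint passes its speed limit or range.

## Working session

There is one attempt and no reset: what is moved stays moved. The work goes in short steps, Python scripts to look and compute and a shell command to move; the robot and the scene stay as the last step left them, time stands still between calls to the robot, and variables do not carry over. Pictures are saved under pics/ and viewed, at most 10 in all, crops included, and the job is handed in when it is done.

```bash
mkdir -p pics; ls
cat > h.py <<'E'
import numpy as np, cv2
from bench import manip
def snap(n,f):
    c=manip.capture(n); cv2.imwrite('pics/'+f,cv2.cvtColor(c['color'],cv2.COLOR_RGB2BGR)); return c
E
python3 - <<'E'
from h import *
np.set_printoptions(precision=4,suppress=True)
s=manip.observe(); print(s)
for n in('scene','side'):
    c=snap(n,n+'0.png'); print(n,{k:v for k,v in c.items() if k!='color'})
    np.savez('pics/'+n+'0.npz',**{k:np.array(v) for k,v in c.items()})
E
```

```text
pics
{'t': 0.0, 'joints': array([-1.246 ,  0.3203,  1.5657, -0.    ,  1.2574, -0.02  ]), 'dq': array([ 0.0002, -0.    , -0.0012,  0.0015, -0.0003, -0.0001]), 'joint_efforts': array([  0.0013, -41.2458, -23.1977,   0.0729,   0.0458,  -0.0002]), 'eef_pos': array([ 0.1942, -0.5407,  0.2131]), 'tool_rot': array([-3.0933, -0.5386,  0.0005]), 'contact_force': array([-0.1816, -0.3515,  0.0385]), 'torque': array([ 0.008 , -0.0351, -0.0223]), 'finger_force': 0.0, 'opening': 0.09140072020244121}
scene {'mtx': array([[474.3395,   0.    , 311.2496],
       [  0.    , 474.3395, 242.4446],
       [  0.    ,   0.    ,   1.    ]]), 'eye': array([ 1.3178, -0.2977,  0.8661]), 'rotation': array([0.746 , 0.4729, 1.112 ])}
side {'mtx': array([[568.8568,   0.    , 323.8186],
       [  0.    , 568.8568, 235.7239],
       [  0.    ,   0.    ,   1.    ]]), 'eye': array([-0.0062,  0.5707,  0.982 ]), 'rotation': array([ 0.3526, -0.8417, -2.1751])}
```

View pics/scene0.png

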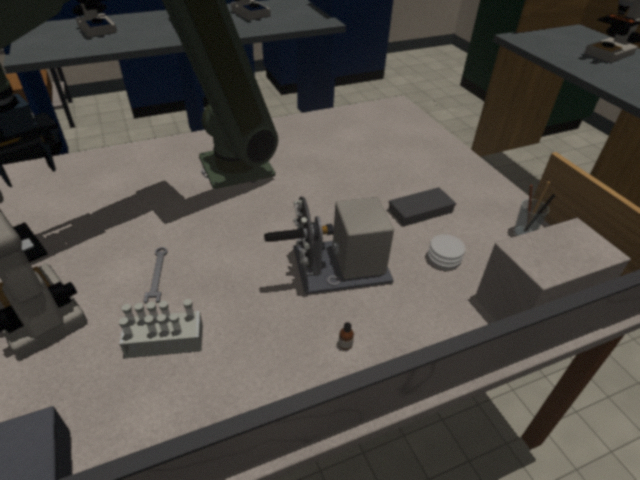

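View pics/side0.png

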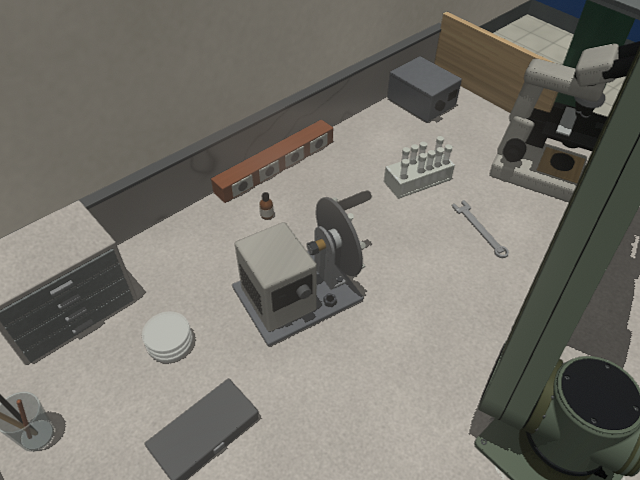

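The mixer is in the middle of the bench. In the scene view the handle is at about (282,236) and the wheel at (310,240). In the side view the bolt head is at about (312,247), the housing top around (275,250) and the handle at (352,200). I'll enlarge both for corner points.

Run:
```python
import cv2,numpy as np
a=cv2.imread('pics/scene0.png')[187:302,258:403]; b=cv2.imread('pics/side0.png')[180:350,228:378]
a=cv2.resize(a,None,fx=2.9,fy=2.9,interpolation=cv2.INTER_CUBIC); b=cv2.resize(b,None,fx=2.5,fy=2.5,interpolation=cv2.INTER_CUBIC)
o=np.zeros((430,800,3),np.uint8); o[:a.shape[0],:a.shape[1]]=np.clip(a*1.7,0,255); o[:b.shape[0],425:425+b.shape[1]]=np.clip(b*1.3,0,255)
cv2.imwrite('pics/crop1.png',o)
```

```text
(no output)
```

View pics/crop1.png

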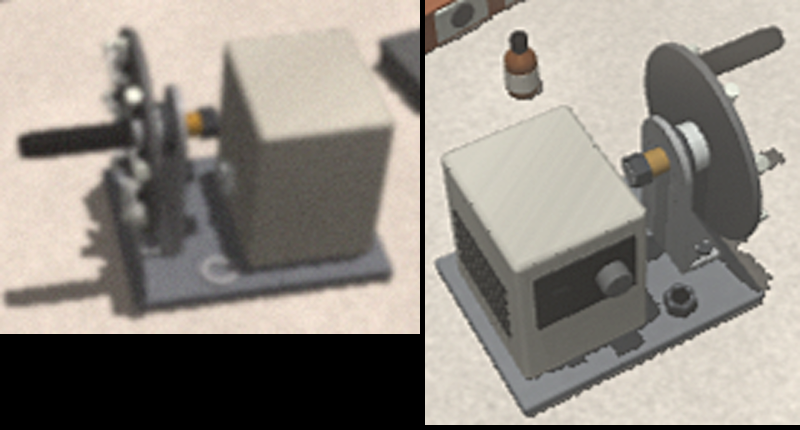

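Scene crop shows the housing top, handle, bolt, brass bush and washer on the +x side. The side crop shows the bolt head at crop (636,172) and the nut on the -x side of the base. The gap is clear from above. Now the pose from the corners.

```bash
cat >> h.py <<'E'
from scipy.spatial.transform import Rotation as R
def ray(c,p):
    K=c['mtx']; d=np.array([(p[0]-K[0,2])/K[0,0],-(p[1]-K[1,2])/K[1,1],-1]); return c['eye'],R.from_rotvec(c['rotation']).apply(d)
def onz(c,p,z):
    e,d=ray(c,p); return e+d*(z-e[2])/d[2]
def tri(rs):
    A=0;b=0
    for e,d in rs:
        d=d/np.linalg.norm(d);P=np.eye(3)-np.outer(d,d);A=A+P;b=b+P@e
    return np.linalg.solve(A,b)
def rigid(m,w):
    m=np.array(m)[:,:2];w=np.array(w)[:,:2];a=(m-m.mean(0))@[1,1j];b=(w-w.mean(0))@[1,1j]
    yaw=np.angle((a.conj()*b).sum()); Q=np.array([[np.cos(yaw),-np.sin(yaw)],[np.sin(yaw),np.cos(yaw)]])
    t=w.mean(0)-Q@m.mean(0); return t,yaw,(m@Q.T+t-w)
E
python3 - <<'E'
from h import *
np.set_printoptions(precision=4,suppress=True)
sc=dict(np.load('pics/scene0.npz'));si=dict(np.load('pics/side0.npz'))
S=lambda u,v:(258+u/2.9-.3,187+v/2.9-.3); D=lambda u,v:(228+(u-425)/2.5-.3,180+v/2.5-.3)
M=[(-.065,.026),(-.065,.138),(.065,.138),(.065,.026)]
ps=[S(226,45),S(347,33),S(390,126),S(262,137)]; pd=[D(643,212),D(522,272),D(443,158),D(567,108)]
ws=[onz(sc,p,.165) for p in ps]; wd=[onz(si,p,.165) for p in pd]
for w in(ws,wd): print(*rigid(M,w))
w3=[tri([ray(sc,a),ray(si,b)]) for a,b in zip(ps,pd)];print(np.array(w3));print(*rigid(M,w3))
t,yaw,_=rigid(M*2,ws+wd);print(t,yaw)
def loc(w): 
    q=w[:2]-t; c,s=np.cos(yaw),np.sin(yaw); return np.array([c*q[0]+s*q[1],-s*q[0]+c*q[1],w[2]])
h=tri([ray(sc,S(24,145)),ray(si,D(778,38))]);print('handle end',h,loc(h))
b=tri([ray(sc,S(208,123)),ray(si,D(636,172))]);print('bolt',b,loc(b))
print('base corner',[loc(onz(sc,S(*p),.016)) for p in((142,305),(390,275))],[loc(onz(si,D(*p),.016)) for p in((530,410),(437,262),(763,296))])
E
```

```text
[0.5483 0.0837] -0.21571778891144686 [[-0.0054 -0.0016]
 [-0.0033  0.0045]
 [ 0.0039  0.0034]
 [ 0.0047 -0.0062]]
[0.5399 0.0875] -0.1866135274043068 [[-0.0057 -0.0042]
 [-0.0008  0.005 ]
 [ 0.0027  0.0026]
 [ 0.0038 -0.0034]]
[[0.4897 0.1272 0.1602]
 [0.5083 0.2302 0.1584]
 [0.6314 0.2057 0.1588]
 [0.6081 0.103  0.1611]]
[0.5431 0.0862] -0.199776482377628 [[-0.0052 -0.0027]
 [-0.0015  0.0041]
 [ 0.0028  0.0028]
 [ 0.0038 -0.0043]]
[0.5441 0.0856] -0.20107804083243597
handle end [ 0.5521 -0.0748  0.1646] [ 0.0399 -0.1556  0.1646]
bolt [0.5431 0.0876 0.1285] [-0.0014  0.0018  0.1285]
base corner [array([ 0.088 , -0.0681,  0.016 ]), array([0.0914, 0.1453, 0.016 ])] [array([-0.0887,  0.1458,  0.016 ]), array([0.0787, 0.1484, 0.016 ]), array([-0.0884, -0.0713,  0.016 ])]
```

Mixer is at about (0.543, 0.086) with yaw ≈ -0.20, and the wheel at a ≈ -2.24. The base, handle end and bolt all agree with the given sizes. Next I move above the handle.

```bash
python3 -m jog '[{"delta_pos":[0,0,50],"roll":0,"fingers":91},{"delta_pos":[0,0,50],"roll":0,"fingers":91},{"delta_pos":[0,0,50],"roll":0,"fingers":91},{"delta_pos":[30,41,0],"roll":5,"fingers":91},{"delta_pos":[30,41,0],"roll":5,"fingers":91},{"delta_pos":[30,41,0],"roll":5,"fingers":91},{"delta_pos":[30,41,0],"roll":5,"fingers":91},{"delta_pos":[30,41,0],"roll":5,"fingers":91},{"delta_pos":[30,41,0],"roll":5,"fingers":91},{"delta_pos":[30,41,0],"roll":5,"fingers":91},{"delta_pos":[30,41,0],"roll":5,"fingers":91},{"delta_pos":[30,41,0],"roll":5,"fingers":91},{"delta_pos":[30,41,0],"roll":5,"fingers":91},{"delta_pos":[30,41,0],"roll":5,"fingers":91},{"delta_pos":[30,41,0],"roll":4,"fingers":91},{"delta_pos":[0,0,0],"roll":0,"fingers":91},{"delta_pos":[0,0,0],"roll":0,"fingers":91}]'
python3 - <<'E'
from h import *
np.set_printoptions(precision=4,suppress=True)
s=manip.observe(); c=snap('wrist','w1.png'); print(s['eef_pos'],s['tool_rot'],s['joints'],c['T_tool_cam'],c['mtx'])
np.savez('pics/w1.npz',p=s['eef_pos'],r=s['tool_rot'],T=c['T_tool_cam'],K=c['mtx'])
E
```

```text
t: 2.22
eef_pos: [0.5539, -0.0495, 0.3635]
tool_rot: [-2.428, -1.993, 0.002]
contact_force: [-0.4, -0.3, -0.1]
opening: 0.0907
finger_force: 0.0
[ 0.5539 -0.0495  0.3635] [-2.4282 -1.9926  0.0022] [-0.1094  0.2371  1.3125 -0.0007  1.5932  0.087 ] [[-0.0003  0.9554  0.2955  0.0837]
 [ 1.      0.0003  0.     -0.0007]
 [-0.0001  0.2955 -0.9554 -0.1701]
 [ 0.      0.      0.      1.    ]] [[367.0525   0.     322.6042]
 [  0.     367.0525 232.924 ]
 [  0.       0.       1.    ]]
```

View pics/w1.png

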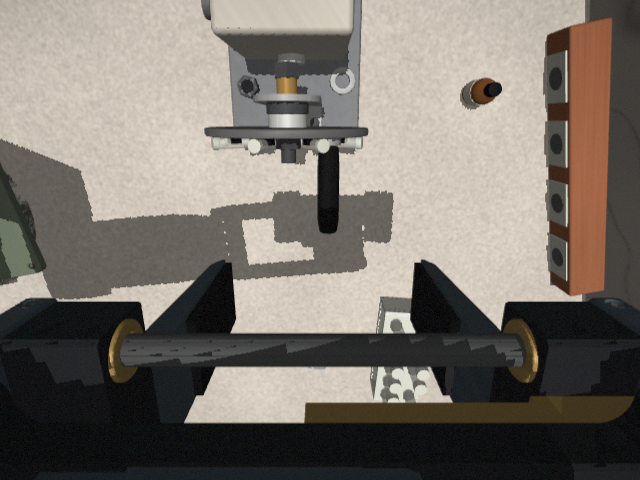

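The wrist view shows the wheel edge-on from (205,131) to (368,131), with the bush at (287,85), the axle nut at (289,150) and the handle from (328,150) to (328,230). The bolt head is at about (291,68) in the gap. I'll use these to refine the pose.

```bash
cat >> h.py <<'E'
def wcam(s,c):
    T=c['T_tool_cam'];Rt=R.from_rotvec(s['tool_rot'])
    return dict(mtx=c['mtx'],eye=Rt.apply(T[:3,3])+s['eef_pos'],rotation=(Rt*R.from_matrix(T[:3,:3])).as_rotvec())
E
python3 - <<'E'
from h import *
np.set_printoptions(precision=4,suppress=True)
z=np.load('pics/w1.npz');w=wcam(dict(tool_rot=z['r'],eef_pos=z['p']),dict(T_tool_cam=z['T'],mtx=z['K']))
im=cv2.imread('pics/w1.png');hsv=cv2.cvtColor(im,cv2.COLOR_BGR2HSV)
for r in(170,190,210):
    k=np.where(im[r,300:360].max(1)<45)[0]+300;print('handle row',r,k.min(),k.max())
m=cv2.inRange(hsv,(12,120,60),(30,255,255))[60:110,260:320];yy,xx=np.nonzero(m);print('bush',xx.min()+260,xx.max()+260,yy.min()+60,yy.max()+60,xx.mean()+260)
for r in(131,133):
    print(im[r,198:212].mean(1).round(),im[r,360:374].mean(1).round())
L=onz(w,(205.5,131.5),.130);Rr=onz(w,(367.5,131.5),.130);print('wheel',L,Rr,np.linalg.norm(L-Rr),(L+Rr)/2,'yaw',np.arctan2(*(Rr-L)[[1,0]]))
print('bush',onz(w,(287.5,85),.138));
t=np.array([.543,.086]);yaw=-.2;c,s=np.cos(yaw),np.sin(yaw)
def loc(q): q=q[:2]-t; return np.array([c*q[0]+s*q[1],-s*q[0]+c*q[1]])
print('loc wheel',loc((L+Rr)/2),'bush',loc(onz(w,(287.5,85),.1405)),'nut',loc(onz(w,(289,150),.14)),'bolt',loc(onz(w,(291,70),.142)))
for u,v in((328,160),(328,190),(328,215),(328,232)): print('handle',loc(onz(w,(u,v),.163)))
for u,v in((233,100),(229,55),(357,100),(360,40)): print('base',loc(onz(w,(u,v),.016)))
sc=dict(np.load('pics/scene0.npz'))
for p in((40,340),(160,330)): print(onz(sc,p,.05))
E
```

```text
handle row 170 318 338
handle row 190 318 338
handle row 210 318 338
bush 277 296 77 92 286.51791530944627
[201. 203. 203. 203. 203. 203. 140.  80.  70.  72.  75.  80.  81.  80.] [ 70.  70.  71.  71.  66.  62.  57.  55. 153. 198. 205. 209. 207. 201.]
[207. 205. 205. 203. 201. 202. 156.  82.  68.  72.  75.  78.  82.  82.] [ 72.  70.  68.  64.  64.  58.  54.  51. 179. 201. 202. 203. 206. 202.]
wheel [0.4451 0.0448 0.13  ] [0.6136 0.0112 0.13  ] 0.17177910935114324 [0.5293 0.028  0.13  ] yaw -0.1967082240632669
bush [0.5412 0.0718 0.138 ]
loc wheel [-0.0019 -0.0595] bush [ 0.0013 -0.0145] nut [ 0.0013 -0.0779] bolt [ 0.0052 -0.0009]
handle [ 0.0419 -0.0857]
handle [ 0.0422 -0.1159]
handle [ 0.0424 -0.1422]
handle [ 0.0425 -0.1607]
base [-0.0828 -0.023 ]
base [-0.0841  0.0313]
base [ 0.0818 -0.0225]
base [0.0834 0.0492]
[ 0.5653 -0.5715  0.05  ]
[ 0.6304 -0.3394  0.05  ]
```

The wrist view agrees to about 1 mm: wheel centre at local (-2, -59.5), expected (0, -59). Going down over the handle and gripping.

```bash
python3 -m jog '[{"delta_pos":[5,-2,-50],"roll":0,"fingers":91},{"delta_pos":[0,0,-50],"roll":0,"fingers":91},{"delta_pos":[0,0,-50],"roll":0,"fingers":91},{"delta_pos":[0,0,-40],"roll":0,"fingers":60},{"delta_pos":[0,0,-24],"roll":0,"fingers":50},{"delta_pos":[0,0,0],"roll":0,"fingers":30},{"delta_pos":[0,0,0],"roll":0,"fingers":30},{"delta_pos":[0,0,0],"roll":0,"fingers":30}]'
python3 -m jog '[{"delta_pos":[0,0,0],"roll":0,"fingers":10},{"delta_pos":[0,0,0],"roll":0,"fingers":10},{"delta_pos":[0,0,0],"roll":0,"fingers":10},{"delta_pos":[0,0,0],"roll":0,"fingers":10}]'
```

```text
t: 3.28
eef_pos: [0.5602, -0.0516, 0.1516]
tool_rot: [2.427, 1.991, 0.004]
contact_force: [-0.1, 0.5, -0.5]
opening: 0.0439
finger_force: 0.0
t: 3.78
eef_pos: [0.5593, -0.0511, 0.1501]
tool_rot: [-2.428, -1.993, 0.0]
contact_force: [-0.2, 0.5, 0.7]
opening: 0.0211
finger_force: 30.0
```

Gripped with almost no force. I'll work out the circle increments.

```bash
cat > arc.py <<'E'
import numpy as np,sys
a0,a1,n=float(sys.argv[1]),float(sys.argv[2]),int(sys.argv[3])
a=np.linspace(a0,a1,n+1);lx=-55*np.sin(a);z=-55*np.cos(a)
P=np.round(np.c_[.9805*lx,-.1967*lx,z],0 if len(sys.argv)>4 else 1)
print(';'.join(','.join('%g'%round(v,1) for v in r) for r in np.diff(P,axis=0)))
E
python3 arc.py -2.23 0 16; python3 arc.py 0 3.1416 20; python3 arc.py 3.1416 6.2832 20
```

```text
4.2,-0.8,-6.4;3.3,-0.6,-6.9;2.3,-0.5,-7.3;1.2,-0.3,-7.5;0.3,0,-7.7;-0.8,0.2,-7.6;-1.8,0.3,-7.4;-2.9,0.6,-7.1;-3.7,0.7,-6.6;-4.7,1,-6.1;-5.4,1.1,-5.3;-6.1,1.2,-4.5;-6.6,1.3,-3.6;-7.1,1.4,-2.6;-7.3,1.5,-1.6;-7.5,1.5,-0.5
-8.4,1.7,0.7;-8.3,1.6,2;-7.8,1.6,3.3;-7.2,1.5,4.5;-6.4,1.2,5.6;-5.5,1.2,6.6;-4.4,0.8,7.3;-3.3,0.7,8;-2,0.4,8.4;-0.6,0.1,8.6;0.6,-0.1,8.6;2,-0.4,8.4;3.3,-0.7,8;4.4,-0.8,7.3;5.5,-1.2,6.6;6.4,-1.2,5.6;7.2,-1.5,4.5;7.8,-1.6,3.3;8.3,-1.6,2;8.4,-1.7,0.7
8.4,-1.7,-0.7;8.3,-1.6,-2;7.8,-1.6,-3.3;7.2,-1.5,-4.5;6.4,-1.2,-5.6;5.5,-1.2,-6.6;4.4,-0.8,-7.3;3.3,-0.7,-8;2,-0.4,-8.4;0.6,-0.1,-8.6;-0.6,0.1,-8.6;-2,0.4,-8.4;-3.3,0.7,-8;-4.4,0.8,-7.3;-5.5,1.2,-6.6;-6.4,1.2,-5.6;-7.2,1.5,-4.5;-7.8,1.6,-3.3;-8.3,1.6,-2;-8.4,1.7,-0.7
```

```bash
python3 -m jog '[{"delta_pos":[4.2,-0.8,-6.4],"roll":0,"fingers":10},{"delta_pos":[3.3,-0.6,-6.9],"roll":0,"fingers":10},{"delta_pos":[2.3,-0.5,-7.3],"roll":0,"fingers":10},{"delta_pos":[1.2,-0.3,-7.5],"roll":0,"fingers":10},{"delta_pos":[0.3,0,-7.7],"roll":0,"fingers":10},{"delta_pos":[0,0,0],"roll":0,"fingers":10}]'
python3 -m jog '[{"delta_pos":[-0.8,0.2,-7.6],"roll":0,"fingers":10},{"delta_pos":[-1.8,0.3,-7.4],"roll":0,"fingers":10},{"delta_pos":[-2.9,0.6,-7.1],"roll":0,"fingers":10},{"delta_pos":[-3.7,0.7,-6.6],"roll":0,"fingers":10},{"delta_pos":[-4.7,1,-6.1],"roll":0,"fingers":10},{"delta_pos":[-5.4,1.1,-5.3],"roll":0,"fingers":10},{"delta_pos":[0,0,0],"roll":0,"fingers":10}]'
```

```text
t: 4.53
eef_pos: [0.5708, -0.0534, 0.1132]
tool_rot: [-2.428, -1.993, 0.0]
contact_force: [2.5, -0.8, -1.2]
opening: 0.0213
finger_force: 30.0
t: 5.4
eef_pos: [0.5503, -0.0493, 0.073]
tool_rot: [-2.427, -1.992, 0.002]
contact_force: [2.1, -0.8, -6.4]
opening: 0.0212
finger_force: 30.0
```

```bash
python3 -m jog '[{"delta_pos":[-6.1,1.2,-4.5],"roll":0,"fingers":10},{"delta_pos":[-6.6,1.3,-3.6],"roll":0,"fingers":10},{"delta_pos":[-7.1,1.4,-2.6],"roll":0,"fingers":10},{"delta_pos":[-7.3,1.5,-1.6],"roll":0,"fingers":10},{"delta_pos":[-7.5,1.5,-0.5],"roll":0,"fingers":10},{"delta_pos":[0,0,0],"roll":0,"fingers":10}]'
python3 - <<'E'
from h import *
c=snap('side','side1.png');s=manip.observe();print(s['torque'],s['contact_force'])
im=cv2.imread('pics/side1.png')[100:330,230:450];cv2.imwrite('pics/side1c.png',cv2.resize(im,None,fx=2.5,fy=2.5))
E
```

```text
t: 6.15
eef_pos: [0.5145, -0.0421, 0.0611]
tool_rot: [-2.426, -1.991, 0.004]
contact_force: [-2.2, 0.5, -2.0]
opening: 0.0216
finger_force: 30.0
[ 0.12887294  0.17295678 -0.06432957] [-1.32000369  1.61140507 -3.60352117]
```

View pics/side1c.png

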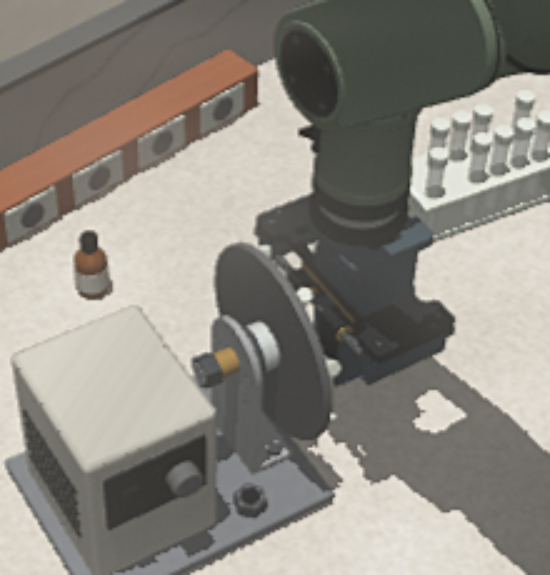

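The view shows the gripper in front of the wheel with the handle at the bottom and clear of wheel and tubes, and the forces are small. On to the full turn.

```bash
python3 -m jog '[{"delta_pos":[-8.4,1.7,0.7],"roll":0,"fingers":10},{"delta_pos":[-8.3,1.6,2],"roll":0,"fingers":10},{"delta_pos":[-7.8,1.6,3.3],"roll":0,"fingers":10},{"delta_pos":[-7.2,1.5,4.5],"roll":0,"fingers":10},{"delta_pos":[-6.4,1.2,5.6],"roll":0,"fingers":10},{"delta_pos":[-5.5,1.2,6.6],"roll":0,"fingers":10},{"delta_pos":[-4.4,0.8,7.3],"roll":0,"fingers":10},{"delta_pos":[-3.3,0.7,8],"roll":0,"fingers":10},{"delta_pos":[-2,0.4,8.4],"roll":0,"fingers":10},{"delta_pos":[-0.6,0.1,8.6],"roll":0,"fingers":10}]'
python3 -m jog '[{"delta_pos":[0.6,-0.1,8.6],"roll":0,"fingers":10},{"delta_pos":[2,-0.4,8.4],"roll":0,"fingers":10},{"delta_pos":[3.3,-0.7,8],"roll":0,"fingers":10},{"delta_pos":[4.4,-0.8,7.3],"roll":0,"fingers":10},{"delta_pos":[5.5,-1.2,6.6],"roll":0,"fingers":10},{"delta_pos":[6.4,-1.2,5.6],"roll":0,"fingers":10},{"delta_pos":[7.2,-1.5,4.5],"roll":0,"fingers":10},{"delta_pos":[7.8,-1.6,3.3],"roll":0,"fingers":10},{"delta_pos":[8.3,-1.6,2],"roll":0,"fingers":10},{"delta_pos":[8.4,-1.7,0.7],"roll":0,"fingers":10}]'
```

```text
t: 7.45
eef_pos: [0.4631, -0.0317, 0.117]
tool_rot: [2.428, 1.993, 0.001]
contact_force: [0.8, 1.4, -2.4]
opening: 0.0211
finger_force: 30.0
t: 8.7
eef_pos: [0.5165, -0.0425, 0.1711]
tool_rot: [-2.427, -1.992, 0.002]
contact_force: [-1.2, 2.4, -6.7]
opening: 0.0216
finger_force: 30.0
```

```bash
python3 -m jog '[{"delta_pos":[8.4,-1.7,-0.7],"roll":0,"fingers":10},{"delta_pos":[8.3,-1.6,-2],"roll":0,"fingers":10},{"delta_pos":[7.8,-1.6,-3.3],"roll":0,"fingers":10},{"delta_pos":[7.2,-1.5,-4.5],"roll":0,"fingers":10},{"delta_pos":[6.4,-1.2,-5.6],"roll":0,"fingers":10},{"delta_pos":[5.5,-1.2,-6.6],"roll":0,"fingers":10},{"delta_pos":[4.4,-0.8,-7.3],"roll":0,"fingers":10},{"delta_pos":[3.3,-0.7,-8],"roll":0,"fingers":10},{"delta_pos":[2,-0.4,-8.4],"roll":0,"fingers":10},{"delta_pos":[0.6,-0.1,-8.6],"roll":0,"fingers":10}]'
python3 -m jog '[{"delta_pos":[-0.6,0.1,-8.6],"roll":0,"fingers":10},{"delta_pos":[-2,0.4,-8.4],"roll":0,"fingers":10},{"delta_pos":[-3.3,0.7,-8],"roll":0,"fingers":10},{"delta_pos":[-4.4,0.8,-7.3],"roll":0,"fingers":10},{"delta_pos":[-5.5,1.2,-6.6],"roll":0,"fingers":10},{"delta_pos":[-6.4,1.2,-5.6],"roll":0,"fingers":10},{"delta_pos":[-7.2,1.5,-4.5],"roll":0,"fingers":10},{"delta_pos":[-7.8,1.6,-3.3],"roll":0,"fingers":10},{"delta_pos":[-8.3,1.6,-2],"roll":0,"fingers":10},{"delta_pos":[-8.4,1.7,-0.7],"roll":0,"fingers":10},{"delta_pos":[0,0,0],"roll":0,"fingers":10},{"delta_pos":[0,0,0],"roll":0,"fingers":10}]'
```

```text
t: 9.95
eef_pos: [0.571, -0.0535, 0.1159]
tool_rot: [2.428, 1.993, 0.001]
contact_force: [-2.6, 2.8, 1.1]
opening: 0.0212
finger_force: 30.0
t: 11.45
eef_pos: [0.5156, -0.0423, 0.061]
tool_rot: [-2.427, -1.992, 0.002]
contact_force: [-0.7, 2.2, -1.3]
opening: 0.0213
finger_force: 30.0
```

The turn is done: the handle is back at the bottom, within about 0.03 rad. Now release, lift and look.

```bash
python3 -m jog '[{"delta_pos":[0,0,0],"roll":0,"fingers":50},{"delta_pos":[0,0,0],"roll":0,"fingers":91},{"delta_pos":[0,0,0],"roll":0,"fingers":91},{"delta_pos":[0,0,0],"roll":0,"fingers":91},{"delta_pos":[0,0,0],"roll":0,"fingers":91},{"delta_pos":[0,0,20],"roll":0,"fingers":91},{"delta_pos":[0,0,40],"roll":0,"fingers":91},{"delta_pos":[0,0,50],"roll":0,"fingers":91},{"delta_pos":[0,0,50],"roll":0,"fingers":91},{"delta_pos":[0,0,50],"roll":0,"fingers":91},{"delta_pos":[0,0,50],"roll":0,"fingers":91},{"delta_pos":[10,50,0],"roll":0,"fingers":91},{"delta_pos":[0,0,0],"roll":0,"fingers":91},{"delta_pos":[0,0,0],"roll":0,"fingers":91}]'
python3 - <<'E'
from h import *
s=manip.observe(); c=snap('wrist','w2.png'); print(s['eef_pos'],s['tool_rot'],s['joints'])
np.savez('pics/w2.npz',p=s['eef_pos'],r=s['tool_rot'],T=c['T_tool_cam'],K=c['mtx'])
E
```

```text
t: 13.2
eef_pos: [0.5264, 0.0072, 0.3207]
tool_rot: [-2.428, -1.994, 0.002]
contact_force: [-0.2, -0.2, 0.3]
opening: 0.091
finger_force: 0.0
[0.52636174 0.00718933 0.32073818] [-2.42761387e+00 -1.99379853e+00  2.24549249e-03] [-7.68846305e-03  1.93781332e-01  1.47197061e+00 -7.90012868e-04
  1.47704633e+00  1.87993699e-01]
```

View pics/w2.png

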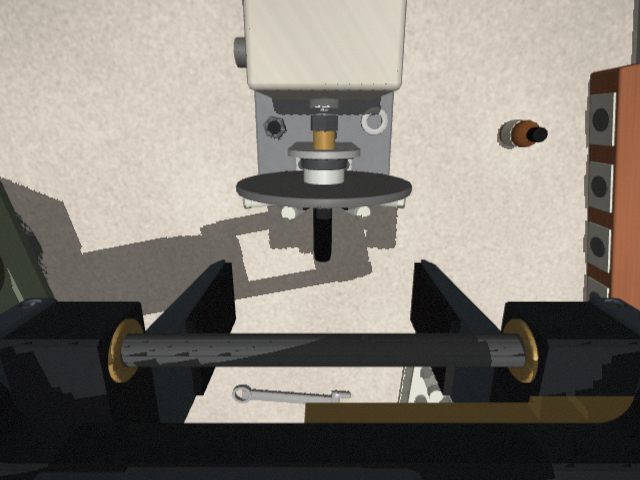

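The view shows the handle hanging at (322,235) below the axle, the brass bush at (324,140) and the dark bolt head at about (324,121). The nut is at (275,127) and the washer at (374,121), both in place.

Run:
```python
from h import *
np.set_printoptions(precision=4,suppress=True)
z=np.load('pics/w2.npz');w=wcam(dict(tool_rot=z['r'],eef_pos=z['p']),dict(T_tool_cam=z['T'],mtx=z['K']))
im=cv2.imread('pics/w2.png');hsv=cv2.cvtColor(im,cv2.COLOR_BGR2HSV)
t=np.array([.543,.086]);yaw=-.198;c,s=np.cos(yaw),np.sin(yaw)
def loc(q): q=q[:2]-t; return np.array([c*q[0]+s*q[1],-s*q[0]+c*q[1]])*1000
for r in(225,235,245):
    k=np.where(im[r,300:345].max(1)<40)[0]+300;print('handle',r,k.min(),k.max(),loc(onz(w,((k.min()+k.max())/2,r),.075)))
m=cv2.inRange(hsv,(12,120,60),(30,255,255))[125:155,300:350];yy,xx=np.nonzero(m);print('bush',xx.min()+300,xx.max()+300,yy.min()+125,yy.max()+125)
print(loc(onz(w,((xx.min()+xx.max())/2+300,138),.133)))
print('row gray',im[100:135,323].mean(1).astype(int))
for r in(115,122,127): print(r,im[r,303:346].mean(1).astype(int))
for p in((237,188),(411,188)): print('wheel',loc(onz(w,p,.13)))
for r in(131,112,108): print(r,loc(onz(w,(324,r),.142)))
cv2.imwrite('pics/w2c.png',cv2.resize(im[80:260,240:410],None,fx=3.3,fy=3.3,interpolation=cv2.INTER_CUBIC))
```

```text
handle 225 314 331 [  -1.7874 -115.9641]
handle 235 314 331 [  -1.7629 -128.3201]
handle 245 314 330 [  -2.337  -140.8887]
bush 313 334 131 149
[ -0.975  -13.8479]
row gray [101 103 103 104 106 106 174 154 148 183 153  93  61 109 135 105  74  72
  74  75  72  75  74  72  73  71  72  73  75  72  96 133 146 148 147]
115 [136 135 135 116 113 114 115 125  74  84  82  73  85  90  92  95  95  96
  79  76 105 103 101  95  93  91  89  89  87  82  78  74  83  92  94 109
 110 113 111 110 134 137 136]
122 [137 137 134 134 134 138 135 113  49  62  72  73  72  73  73  73  73  75
  73  74  74  73  74  70  65  66  66  65  66  66  65  63  63  67  68 133
 138 139 137 138 139 137 136]
127 [137 136 137 136 136 136 135 113  48  61  75  75  74  73  75  74  73  74
  72  75  73  73  75  68  65  67  67  70  66  66  65  66  69  68  84 134
 138 138 139 140 137 137 135]
wheel [-86.6071 -62.2277]
wheel [ 85.8869 -61.8406]
131 [-0.5481 -7.202 ]
112 [-0.601   9.3277]
108 [-0.6119 12.7464]
```

View pics/w2c.png

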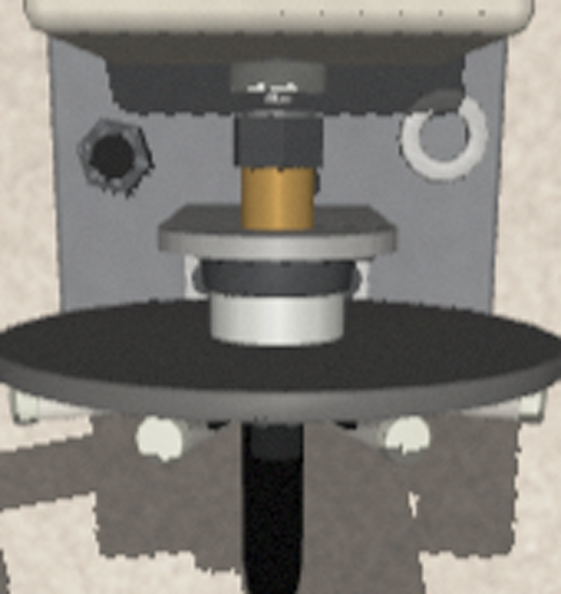

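Run:
```python
from h import *
np.set_printoptions(precision=1,suppress=True)
sc=dict(np.load('pics/scene0.npz'));z=np.load('pics/w2.npz');w=wcam(dict(tool_rot=z['r'],eef_pos=z['p']),dict(T_tool_cam=z['T'],mtx=z['K']))
t=np.array([.543,.086,0]);Q=R.from_euler('z',.198)
def yp(c,p,y):
    e,d=ray(c,p);e=Q.apply(e-t);d=Q.apply(d);return (e+d*(y-e[1])/d[1])*1000
for p in((226,165),(222,180),(226,195),(231,180)): print('scene',p,[yp(sc,(258+p[0]/2.9,187+p[1]/2.9),y) for y in(.012,.02,.026)])
for v in(97,105,113): print('wrist',v,[(lambda e,d:(e+d*(zz-e[2])/d[2])*1000)(Q.apply(ray(w,(324,v))[0]-t),Q.apply(ray(w,(324,v))[1])) for zz in(.06,.1,.13)])
for u in(310,338): e,d=ray(w,(u,105));e=Q.apply(e-t);d=Q.apply(d);print(u,[((e+d*(zz-e[2])/d[2])*1000)[0] for zz in(.06,.1,.13)])
```

```text
scene (226, 165) [array([ 32.1,  12. , 107.6]), array([ 4.8, 20. , 81.9]), array([-15.6,  26. ,  62.6])]
scene (222, 180) [array([23.6, 12. , 83. ]), array([-4. , 20. , 56.4]), array([-24.6,  26. ,  36.5])]
scene (226, 195) [array([38.7, 12. , 79.8]), array([11.6, 20. , 53.2]), array([-8.6, 26. , 33.1])]
scene (231, 180) [array([ 49.6,  12. , 106.9]), array([23. , 20. , 81.2]), array([ 3. , 26. , 61.8])]
wrist 97 [array([-0.4, 26.5, 60. ]), array([ -0.5,  24.3, 100. ]), array([ -0.6,  22.7, 130. ])]
wrist 105 [array([-0.4, 18.1, 60. ]), array([ -0.5,  16.7, 100. ]), array([ -0.6,  15.7, 130. ])]
wrist 113 [array([-0.4,  9.7, 60. ]), array([ -0.5,   9.1, 100. ]), array([ -0.6,   8.6, 130. ])]
310 [np.float64(-15.932278383547226), np.float64(-14.593585652760291), np.float64(-13.589566104670089)]
338 [np.float64(15.112876325950323), np.float64(13.568526328401925), np.float64(12.410263830240623)]
```

The grey knob behind the bolt sits at z ≈ 50–80 mm, below where the fingertips will end (111 mm), so it won't interfere. Moving over the gap and partway down.

```bash
python3 -m jog '[{"delta_pos":[8,39.6,0],"roll":0,"fingers":70},{"delta_pos":[8.1,39.6,0],"roll":0,"fingers":70},{"delta_pos":[0,0,0],"roll":0,"fingers":70},{"delta_pos":[0,0,-50],"roll":0,"fingers":70},{"delta_pos":[0,0,-50],"roll":0,"fingers":70},{"delta_pos":[0,0,-30],"roll":0,"fingers":70},{"delta_pos":[0,0,0],"roll":0,"fingers":70},{"delta_pos":[0,0,0],"roll":0,"fingers":70}]'
```

```text
t: 14.25
eef_pos: [0.5438, 0.0858, 0.1927]
tool_rot: [2.428, 1.991, 0.003]
contact_force: [0.5, -1.1, 0.5]
opening: 0.0698
finger_force: 0.0
```

```bash
python3 -m jog '[{"delta_pos":[-0.5,0,-25],"roll":0,"fingers":70},{"delta_pos":[0,0,-25],"roll":0,"fingers":70},{"delta_pos":[0,0,-20],"roll":0,"fingers":70},{"delta_pos":[0,0,-10],"roll":0,"fingers":70},{"delta_pos":[0,0,0],"roll":0,"fingers":70},{"delta_pos":[0,0,0],"roll":0,"fingers":70},{"delta_pos":[0,0,0],"roll":0,"fingers":40}]'
```

```text
t: 15.12
eef_pos: [0.543, 0.0867, 0.1122]
tool_rot: [2.428, 1.992, 0.003]
contact_force: [0.3, -0.7, -0.0]
opening: 0.0629
finger_force: 0.0
```

```bash
python3 -m jog '[{"delta_pos":[-0.5,-0.3,-1],"roll":0,"fingers":34},{"delta_pos":[0,0,0],"roll":0,"fingers":34},{"delta_pos":[0,0,0],"roll":0,"fingers":34},{"delta_pos":[0,0,0],"roll":0,"fingers":10},{"delta_pos":[0,0,0],"roll":0,"fingers":10},{"delta_pos":[0,0,0],"roll":0,"fingers":10},{"delta_pos":[0,0,0],"roll":0,"fingers":10},{"delta_pos":[0,0,0],"roll":0,"fingers":10}]'
python3 - <<'E'
from h import *
s=manip.observe();print(s['torque'],s['joints'])
a=snap('wrist','w3.png')['color'][:,:,::-1];b=snap('side','s3.png')['color'][:,:,::-1]
o=np.hstack([cv2.resize(a[0:400,180:460],(420,600)),cv2.resize(b[110:340,230:374],(375,600))]);cv2.imwrite('pics/f3.png',o)
E
```

```text
t: 16.12
eef_pos: [0.5429, 0.0862, 0.1104]
tool_rot: [2.427, 1.992, 0.003]
contact_force: [5.4, -1.4, -2.8]
opening: 0.0238
finger_force: 30.0
[-0.26301013 -0.919644   -0.02352262] [ 1.36825230e-01  3.65959849e-01  1.77652130e+00 -6.54262091e-04
  9.96748962e-01  3.33345508e-01]
```

View pics/f3.png

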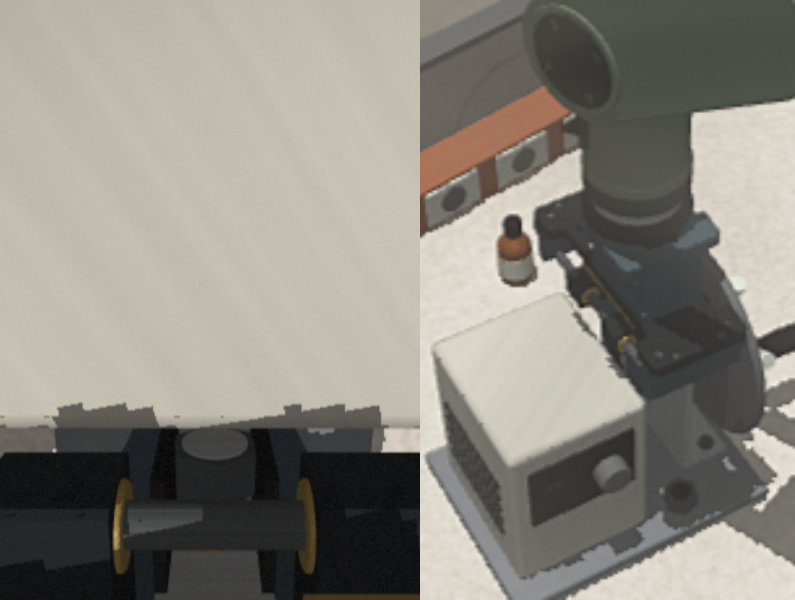

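The bolt is gripped at 23.8 mm opening, which is its width across flats. I'll relieve the small side force and check that the dark bar right of the wheel, at about side pixel (364,242), is the handle at the bottom.

```bash
python3 -m jog '[{"delta_pos":[0.4,0,0],"roll":0,"fingers":10},{"delta_pos":[0,0,0],"roll":0,"fingers":10},{"delta_pos":[0,0,0],"roll":0,"fingers":10}]'
python3 - <<'E'
from h import *
np.set_printoptions(precision=1,suppress=True)
c=dict(np.load('pics/side0.npz'));t=np.array([.543,.086,0]);Q=R.from_euler('z',-.198)
for a in(0,.1,.3,-.3):
  for y in(-.085,-.128,-.16):
    p=Q.apply([-.055*np.sin(a),y,.13-.055*np.cos(a)])+t; q=R.from_rotvec(c['rotation']).inv().apply(p-c['eye']);K=c['mtx']
    print(a,y,np.array([K[0,2]-K[0,0]*q[0]/q[2],K[1,2]+K[1,1]*q[1]/q[2]]))
b=cv2.imread('pics/s3.png')[215:265,345:415]
m=(b.max(2)<75).astype(np.uint8);print([(r+215,(np.where(m[r])[0][[0,-1]]+345).tolist()) for r in range(0,50,4) if m[r].any()])
print(manip.observe()['contact_force'])
E
```

```text
t: 16.6
eef_pos: [0.5429, 0.0862, 0.1104]
tool_rot: [2.427, 1.992, 0.002]
contact_force: [5.3, -1.4, -3.0]
opening: 0.024
finger_force: 30.0
0 -0.085 [347.3 249.4]
0 -0.128 [364.4 241.7]
0 -0.16 [376.9 236.1]
0.1 -0.085 [348.8 251.1]
0.1 -0.128 [365.9 243.3]
0.1 -0.16 [378.3 237.7]
0.3 -0.085 [351.6 253.8]
0.3 -0.128 [368.8 246. ]
0.3 -0.16 [381.3 240.3]
-0.3 -0.085 [343.3 243.6]
-0.3 -0.128 [360.3 236. ]
-0.3 -0.16 [372.7 230.5]
[(215, [346, 346]), (227, [345, 349]), (231, [345, 351]), (235, [345, 377]), (239, [345, 378]), (243, [345, 374]), (247, [345, 356]), (251, [345, 357]), (255, [345, 358]), (259, [345, 358]), (263, [345, 361])]
[ 5.3 -1.4 -3. ]
```

The bar matches the handle at the bottom (predicted pixel (364,242)), and the grip is centred and holding at 30 N. Handing in.

```bash
python3 -c "
from bench import manip; print(manip.close_job())"
```

```text
the job is handed in; nothing more can be done
None
```

I turned the wheel clockwise through one full turn and on until the handle hung at the bottom again (within about 0.03 rad), then gripped the bolt head centred across its flats at 30 N and handed the job in at about 16.6 s; no verdict came back.

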